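Shim a gauge rod tight between bench centres

ROBOT

A 6-joint arm with a two-finger parallel gripper is mounted at the origin on the work surface. World frame = base frame: x ahead of the robot, y to its left, z up, the work surface at z = 0. Lengths are in m, angles in rad, forces in N, time in s.
With the tool pointing down it reaches from about 0.225 to 0.875 m from the base axis. Payload 3.4 kg.
Tool frame: the origin (TCP) lies on the centre line of the jaws, within the pads' length; the fingertips stand robot.nose_length ahead of it and the grasp point (between the pads) lies 11 mm behind it (robot.nose_length is the distance from the TCP to the fingertips, in m); z points along the fingers, y is the line along which they close (so a half turn about z gives the same grasp; the last joint's range is limited). The gripper opens to 85 mm and grips with 20 to 120 N. Pads are 22 mm wide; open, the fingers measure 114 mm over their backs; the gripper's body (76 mm by 85 mm) begins 54 mm behind the grasp point. The pads swing forward as they close: fully open they stand 13 mm farther back than shut.
Start: joints at [1.008, 0.276, 1.505, -0, 1.361, -0.121], TCP at [0.246, 0.52, 0.212] pointing down, gripper open.
Joint ranges: [-2.89, 2.89], [-0.75, 2.08], [0.22, 2.7], [-1.18, 4.32], [0.11, 2.71], [-2.7, 2.7]. Speed limits (rad/s): [2.57, 2.57, 3.14, 3.14, 3.14, 3.14].

INTERFACE

Orientations are given as a 3x3 rotation matrix whose columns are the frame's x, y, z axes.
In Python, from rig import robot, kinematics, readout, viewer gives the robot as it stands. Calls block until the motion is done:
- robot.movep(position, orientation): joint-space move of the TCP to a pose.
- robot.line_to(position, speed=0.15, frame=None, guard=None): straight line of the TCP; frame=None keeps the orientation; speed is the mean speed in m/s. With guard (N) it stops when the force on the tool has changed by that much, and returns True; else False.
- robot.set_joints(angles): joint-space move.
- robot.move_gripper(opening): finger opening in m; the grip force is fixed at half the most; returns when the fingers have stopped.
- robot.pause(seconds).
- kinematics.solve_ik(position, orientation): joint angles nearest the present ones, or None.
- readout.observe(): the state.
- viewer.read_camera(name): name is "scene" or "top" or "wrist"; returns the picture (480x640x3 uint8, red, green, blue); there is no depth.
- viewer.calibration(name): a dict with "K" (3x3 intrinsics, pixels), "rvec" (rotation vector, rad) and "tvec" (3), from world to camera coordinates, as OpenCV has them; the wrist camera has in their place "mount" (4x4, takes a point from camera to tool coordinates, whose origin is the TCP and whose axes are the flange's). Camera axes: x right, y down, z forward; pixel columns grow to the right and rows downward; lengths in m; the calibration is good to about 2 mm. A picture is of the moment at which its call begins: read the wrist's pose just before it. calibration takes no time and is no camera call.
A pose or a line that the arm cannot do raises robot.PlanningError and nothing moves.
- robot.hand_in(): hands the job in; it is judged then, once.
The state is a dict: "time": time; "joint_positions": joint angles; "joint_vel": joint speeds; "tau": joint torques, N m; "ee_pos": TCP position; "eef_rot": TCP orientation; "contact_force": force on the tool from outside, world axes, zero at the start; "ft_torque": the same for the moment, N m; "grip_width": finger opening in m; "gripper_force": force on a finger pad.
Only numpy, scipy, OpenCV 4.12 (cv2) and the standard library are available. Lean on these libraries where they do the work, as an engineer would, in place of code of your own. Each camera call takes 0.05 s, during which the arm holds its last target. There are 200 camera calls.

TASK

Lay the brass gauge rod in the two orange V saddles of the bench centre, between the headstock and the sprung tailstock, and let go of it. Then stand blue spacers upright in the gap between rod and tailstock, as many as it takes, until the tailstock, pushed up by its black handle, closes tightly on the stack with its red pointer on the green band instead of running on to its end stop. Finish holding the tailstock pushed home so that rod and spacers stay clamped, and leave the other things on the table where they are.

Things in the scene. Friction and masses are not known exactly. Their poses are not given: they have to be found in the camera images.
- fixture: bench centre fixed to the table: dark base plate 90 x 350 x 12 mm; origin on the underside on the centre line, z up, y along the rod axis from headstock (-y) to tailstock (+y); plate from y = -185 to +165 mm, top at z = 12 mm. Along both long edges of the plate a green band shows the tailstock's working range, a red one beyond it the end of its travel
- saddles (a point): midpoint between the bench centre's two orange V saddles, on the axis the 24 mm rod takes in them (fixture x 0, y -54, z 45 mm). Saddles 12 mm long, at fixture y = -100 and -8 mm, open upwards, tops at z = 43 mm, 19 mm to each side; about 80 mm free between them for the fingers. Axes as the fixture's
- slot (a point): middle of the place for spacers, on the plate's top (fixture x 0, y 49, z 12 mm). They stand on the plate between two aluminium rails, inner faces at fixture x = -24 and +24 mm, tops at z = 26 mm, running from y = 7 to 163 mm. Axes as the fixture's
- head: headstock, grey block 50 x 38 x 72 mm with a round steel anvil facing the fixture's +y; fixed on the bench centre at a place along its axis that differs from time to time; origin at the anvil's front face, on the centre line, at the level of the plate's top; axes as the fixture's. The rod's end comes to bear on this face
- tail (a joint): tailstock slide, m: 0 = open (face at fixture y = 71 mm), grows towards the headstock (fixture -y) to 0.044 = end stop (face at y = 27 mm). A spring (2.4 N open, 3.7 N at the stop) reopens it when let go. Its red pointer is on the green band from 0.023 to 0.042. At the stop with no spacer 2 to 22 mm of gap would remain along the axis, so one or two spacers are needed
- tail_face (a point): centre of the tailstock's flat steel face (38 wide, 50 mm high), which looks to the fixture's -y, at fixture z = 45 mm; it moves with the tailstock
- tail_handle (a point): centre of the top of the tailstock's upright black handle post, 24 mm (fixture x) by 16 mm (fixture y), 44 mm tall above the tailstock body, top at fixture z = 110 mm; 36 mm behind the tailstock's face; it moves with the tailstock
- rod: brass gauge rod, 24 mm diameter, 140 mm long, two black rings; origin at its middle on its axis, y along the rod; lies at first in a grey rest with its axis 37 mm above the table; about 0.3 kg
- rest: grey rest fixed to the table that first carries the rod: plate 60 x 130 x 8 mm with two orange V saddles 12 mm long at y = -46 and +46 mm; origin at the underside centre, y along the rod
- rack: low wooden tray 66 x 138 x 18 mm fixed to the table, three pockets in a row along its y, floor 5 mm thick; each holds one upright spacer; origin at the underside centre
- shim1: spacer: blue block 40 (x) x 15 (y, the shim thickness) x 52 mm high with a yellow grip tab on top, 30 (x) x 12 (y) mm, from 52 to 88 mm above the underside; origin at the centre of the underside, z up; starts upright in the tray; all three are alike, about 0.1 kg, heavy foot
- shim2: spacer: blue block 40 (x) x 15 (y, the shim thickness) x 52 mm high with a yellow grip tab on top, 30 (x) x 12 (y) mm, from 52 to 88 mm above the underside; origin at the centre of the underside, z up; starts upright in the tray; all three are alike, about 0.1 kg, heavy foot
- shim3: spacer: blue block 40 (x) x 15 (y, the shim thickness) x 52 mm high with a yellow grip tab on top, 30 (x) x 12 (y) mm, from 52 to 88 mm above the underside; origin at the centre of the underside, z up; starts upright in the tray; all three are alike, about 0.1 kg, heavy foot
- punch: bystander: black two-hole paper punch with grey lever, 100 x 130 x 95 mm; leave it alone; origin at the underside centre
- stapler: bystander: white and black stapler, 145 x 36 x 65 mm; leave it alone; origin at the underside centre
- tape: bystander: amber roll of tape lying flat, 76 across and 24 high, sizes in mm; leave it alone; origin at the underside centre
- jar: bystander: small jar with blue cap, 54 across and 70 high, sizes in mm; leave it alone; origin at the underside centre
- loupe: bystander: black round loupe, 52 across and 50 high, sizes in mm; leave it alone; origin at the underside centre
Things that resemble listed ones, but are neither listed nor needed, are in the scene too. What is shaped like the shim1 but purple is not meant.

How it is judged:
By the outcome, as a careful person would: the job done as asked, in the order asked, and still so for the second after the job is handed in, while the arm keeps its last pose, push and grip.
It also fails if it takes over 72 s, if anything falls off the work surface, if the arm or the gripper's body presses on something with over 40 N, if the wrist force passes 120 N, or if a joint passes its speed limit or range.

## Working session

There is one attempt and no reset: what is moved stays moved. The work goes in short steps, each a Python script; the robot and the scene stay as the last script left them, time stands still between calls to the robot, and variables do not carry over. Pictures are saved under pics/ and viewed, at most 10 in all, crops included, and the job is handed in when it is done.

```bash
ls; mkdir -p pics
python3 - <<'E'
from rig import robot, kinematics, readout, viewer
import cv2,numpy as np
print(robot.nose_length); s=readout.observe(); print(s['time'],s['ee_pos'],s['eef_rot'],s['grip_width'])
for n in("scene","top","wrist"):
    im=viewer.read_camera(n); cv2.imwrite(f"pics/{n}0.png",im[:,:,::-1]); c=viewer.calibration(n); print(n,c)
E
```

```text
pics
0.008
0.0 [0.24556702 0.5193074  0.21104824] [[-9.03969346e-01  4.27596178e-01 -9.64068583e-04]
 [ 4.27597216e-01  9.03968019e-01 -1.56253186e-03]
 [ 2.03354516e-04 -1.82471394e-03 -9.99998315e-01]] 0.08540893434179055
scene {'K': array([[489.0816518 ,   0.        , 326.99628557],
       [  0.        , 489.0816518 , 237.48433937],
       [  0.        ,   0.        ,   1.        ]]), 'rvec': array([ 1.33158255,  2.46147924, -0.70115656]), 'tvec': array([ 0.29028176, -0.31997532,  1.35321505])}
top {'K': array([[563.85429314,   0.        , 310.09566253],
       [  0.        , 563.85429314, 235.92853329],
       [  0.        ,   0.        ,   1.        ]]), 'rvec': array([ 2.1730934 , -2.17161209,  0.10045107]), 'tvec': array([-0.00879494,  0.56036893,  1.45246278])}
wrist {'K': array([[395.65689105,   0.        , 314.42068328],
       [  0.        , 395.65689105, 237.81103825],
       [  0.        ,   0.        ,   1.        ]]), 'mount': array([[-2.53001317e-04, -9.45921376e-01, -3.24395878e-01,
         8.35270652e-02],
       [ 9.99998858e-01, -7.22593613e-04,  1.32713066e-03,
         4.39030186e-04],
       [-1.48976765e-03, -3.24395172e-01,  9.45920479e-01,
        -1.62854746e-01],
       [ 0.00000000e+00,  0.00000000e+00,  0.00000000e+00,
         1.00000000e+00]])}
```

View pics/top0.png

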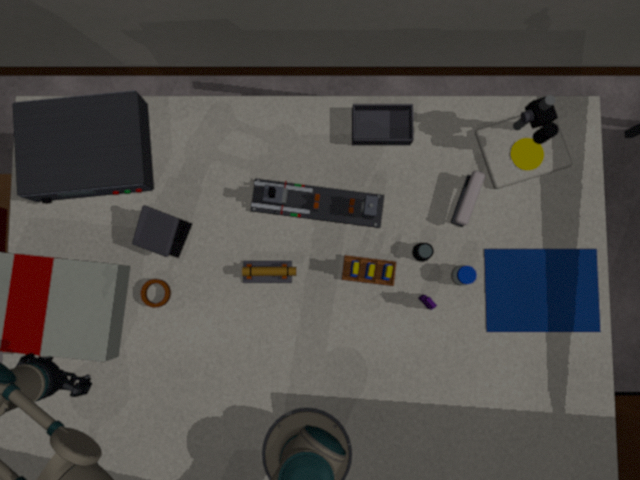

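View pics/scene0.png

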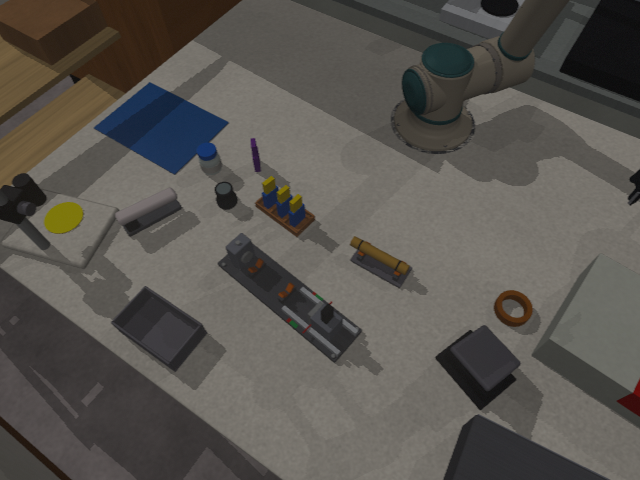

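The top view shows the fixture centred at about (317,203) with its tailstock to the left (+y). The rod in its rest is at (269,271), the rack at (369,270) and the purple decoy at (428,301). The scene view agrees. Next I'll take closer wrist views.

```bash
cat > h.py <<'E'
from rig import robot, kinematics, readout, viewer
import cv2,numpy as np
from scipy.spatial.transform import Rotation as Ro
D0=np.array([[-1,0,0],[0,1,0],[0,0,-1.]])   # tool y=+y
def down(a): return Ro.from_euler('z',a).as_matrix()@D0   # tool y at angle a from world +y
def shot(n):
    c=viewer.calibration(n)
    if n=="wrist":
        s=readout.observe(); T=np.eye(4);T[:3,:3]=s['eef_rot'];T[:3,3]=s['ee_pos'];T=T@c['mount']
    else:
        R=cv2.Rodrigues(c['rvec'])[0];T=np.eye(4);T[:3,:3]=R.T;T[:3,3]=-R.T@c['tvec']
    return viewer.read_camera(n),c['K'],T
def cast(px,K,T,z):
    px=np.atleast_2d(px).astype(float);d=np.c_[px,np.ones(len(px))]@np.linalg.inv(K).T@T[:3,:3].T
    return T[:3,3]+d*((z-T[2,3])/d[:,2])[:,None]
def proj(P,K,T):
    p=(np.atleast_2d(P)-T[:3,3])@T[:3,:3]@K.T; return p[:,:2]/p[:,2:]
E
python3 - <<'E'
from h import *
c=viewer.calibration("top");R=cv2.Rodrigues(c['rvec'])[0];T=np.eye(4);T[:3,:3]=R.T;T[:3,3]=-R.T@c['tvec'];K=c['K']
print(cast([(252,180),(383,194),(380,226),(250,212)],K,T,.012),cast([(269,271)],K,T,.037),cast([(369,270)],K,T,.018))
import pickle
fx=cast([(317,203)],K,T,.012)[0]
for i,p in enumerate([(.47,-.02,.22),(fx[0]-.0,fx[1]-.02,.24)]):
    robot.movep(p,D0); robot.pause(.3)
    im,k,t=shot("wrist"); cv2.imwrite(f"pics/w{i+1}.png",im[:,:,::-1]); pickle.dump((im,k,t),open(f"w{i+1}.pkl","wb"))
print(readout.observe()['time'])
E
```

```text
[[ 0.71185255  0.14706932  0.012     ]
 [ 0.67415119 -0.20270334  0.012     ]
 [ 0.588295   -0.19377052  0.012     ]
 [ 0.62555898  0.15148766  0.012     ]] [[0.46810609 0.09789456 0.037     ]] [[ 0.47151782 -0.16292982  0.018     ]]
3.7083
```

View pics/w1.png

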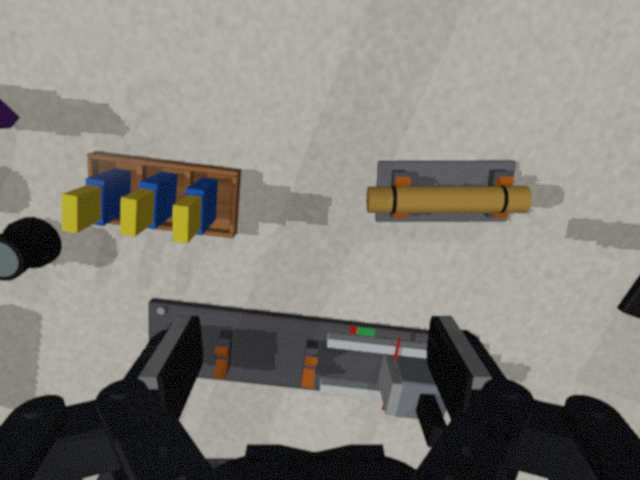

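View pics/w2.png

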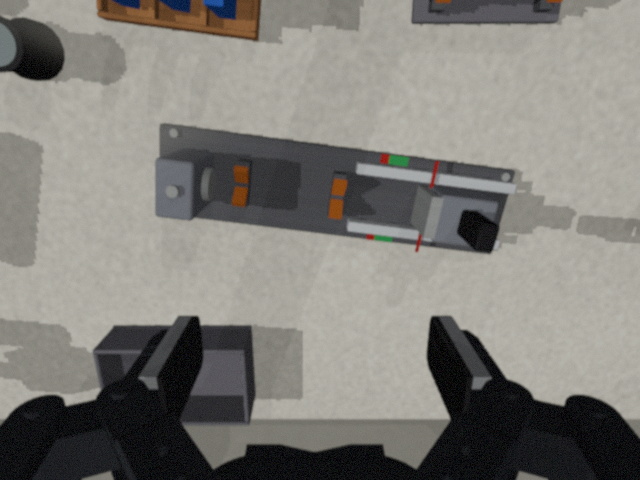

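w1 shows the three yellow tabs near (80,210), (136,212) and (187,220), and the rod from (368,200) to (530,200). w2 shows the whole fixture: plate corners near (161,124), (514,170) and (497,252), saddles at (241,185) and (338,197), the anvil near (208,184) and the tail face near (415,215). Next I'll fit the edges.

```bash
cat > fit.py <<'E'
from h import *
import pickle
im,K,T=pickle.load(open("w2.pkl","rb")); g=cv2.GaussianBlur(im,(3,3),0).mean(2)
def edge(a,b,n=60,w=7):   # strongest gradient along normals of segment a-b, robust line
    a,b=np.array(a,float),np.array(b,float);d=(b-a)/np.linalg.norm(b-a);nn=np.array([-d[1],d[0]]);out=[]
    for t in np.linspace(.04,.96,n):
        p=a+t*(b-a);s=np.arange(-w,w+.1,.25);q=(p+s[:,None]*nn).astype(np.float32)
        v=cv2.remap(g.astype(np.float32),q[:,0].copy(),q[:,1].copy(),cv2.INTER_LINEAR).ravel()
        k=np.argmax(abs(np.gradient(v)));out.append(q[k])
    return cv2.fitLine(np.array(out),cv2.DIST_HUBER,0,.5,.01).ravel()
def X(l,m): 
    A=np.c_[l[:2],-m[:2]];t=np.linalg.solve(A,m[2:]-l[2:]);return l[2:]+t[0]*l[:2]
top=edge((170,125),(508,169));bot=edge((200,221),(490,252));lef=edge((161,127),(158,156),20,5);rig=edge((513,174),(498,248),30,5)
px=[X(top,lef),X(top,rig),X(bot,rig)]
W=cast(px,K,T,.012)[:,:2]
print(np.round(px,1).tolist(),np.round(W,4).tolist(),"dims",np.linalg.norm(W[0]-W[1]),np.linalg.norm(W[1]-W[2]))
# fixture x: -45 or +45 at small world x side
L=np.array([[-.045,-.185],[-.045,.165],[.045,.165]])
lc,wc=L.mean(0),W.mean(0);H=(L-lc).T@(W-wc);a=np.arctan2(H[0,1]-H[1,0],H[0,0]+H[1,1])
R=Ro.from_euler('z',a).as_matrix();o=np.r_[wc-R[:2,:2]@lc,0]
print("yaw",a,"origin",o,"res mm",((lc+0*L+(L-lc))@R[:2,:2].T+o[:2]-W)*1e3)
pickle.dump((a,R,o),open("fix.pkl","wb"))
F=lambda p:np.atleast_2d(p)@R.T+o
vis=cv2.resize(im[100:280,130:540,::-1],None,fx=1.9,fy=1.9,interpolation=cv2.INTER_CUBIC)
pts=[(-.045,-.185,.012),(-.045,.165,.012),(.045,.165,.012)]+[(x,y,.043) for x in(-.019,.019) for y in(-.106,-.094,-.014,-.002)]+[(x,.071,.07) for x in(-.019,.019)]+[(x,.007,.026) for x in(-.024,.024)]+[(x,.163,.026) for x in(-.024,.024)]+[(x,.107+y,.110) for x in(-.012,.012) for y in (-.008,.008)]
for p in proj(F(pts),K,T): cv2.circle(vis,tuple(int(round(v)) for v in (p-[130,100]+.5)*1.9),2,(255,0,255),-1)
cv2.imwrite("pics/ov.png",vis)
# rod
im1,K1,T1=pickle.load(open("w1.pkl","rb"));hsv=cv2.cvtColor(im1,cv2.COLOR_RGB2HSV)
m=cv2.inRange(hsv,(15,120,60),(32,255,255));m[:,:340]=0;m[:150]=0;m[250:]=0
m=cv2.morphologyEx(m,cv2.MORPH_CLOSE,np.ones((9,9)))
c=max(cv2.findContours(m,0,2)[0],key=cv2.contourArea);r=cv2.minAreaRect(c);bx=cv2.boxPoints(r);bx=bx[np.argsort(bx[:,0])]
n,f=bx[:2].mean(0),bx[2:].mean(0);print(r)
n3,f3=cast(n,K1,T1,.037)[0],cast(f,K1,T1,.037)[0]
near,far=cast(n,K1,T1,.027)[0],cast(f,K1,T1,.047)[0]
print("rod",n3,f3,near,far,np.linalg.norm(far-near),"yaw",np.arctan2(-(f3-n3)[0],(f3-n3)[1]))
E
python3 fit.py
```

```text
[[159.10000610351562, 121.80000305175781], [514.4000244140625, 169.6999969482422], [491.3999938964844, 253.5]] [[0.5836, -0.1933], [0.6292, 0.152], [0.7179, 0.1422]] dims 0.34835231409969597 0.0892840489392439
yaw -0.12960294925711668 origin [ 0.65218424 -0.01621001  0.        ] res mm [[ 0.08597236 -0.53860902]
 [-0.29461711  1.17313469]
 [ 0.20864476 -0.63452567]]
((448.5152282714844, 196.9322052001953), (163.09913635253906, 35.056602478027344), 0.5562521815299988)
rod [0.4661991  0.02807594 0.037     ] [0.46759518 0.17389911 0.037     ] [0.46849736 0.02944324 0.027     ] [0.46525656 0.16831504 0.047     ] 0.1403420131588192 yaw -0.009573477457819298
```

View pics/ov.png

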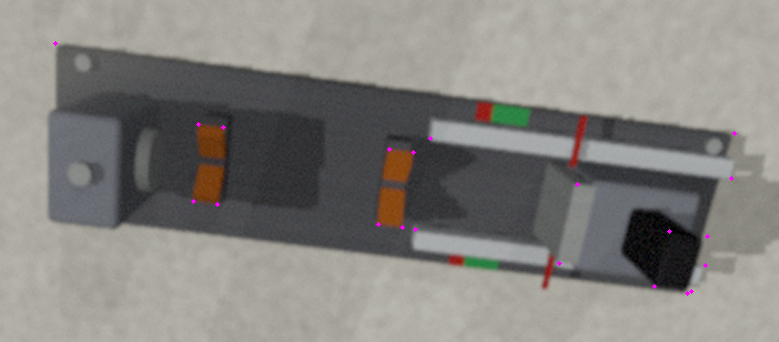

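The fixture fit matches the picture to about 1 mm: projected saddle, rail and tail-face points fall on their features. The anvil's front face is centred near crop (146,160), i.e. original pixel (207,184). Next is the rod.

```bash
cat >> h.py <<'E'
import pickle,os
if os.path.exists("fix.pkl"):
    YAW,RF,OF=pickle.load(open("fix.pkl","rb"))
    F=lambda *p:RF@np.array(p)+OF
    inv=lambda P:RF.T@(np.array(P)-OF)
    DF=down(YAW-np.pi/2)
def st(l=""):
    s=readout.observe();print(l,"t%.1f"%s['time'],"pos",np.round(s['ee_pos'],4),"fix",np.round(inv(s['ee_pos']),4),"F",np.round(s['contact_force'],1),"grip %.4f %.1f"%(s['grip_width'],s['gripper_force']));return s
E
python3 - <<'E'
from h import *
_,K,T=pickle.load(open("w2.pkl","rb"))
h=inv(cast((207.1,184.2),K,T,.045)[0])[1]; print("head y",h,"gap",.027-h-.14)
c=np.array([.467,.0989]);D=down(-.0096-np.pi/2)
robot.movep([*c,.12],D)
robot.line_to([*c,.027],.12)
robot.move_gripper(.0); st("grip")
robot.line_to([*c,.13],.2)
yc=h+.070+.004
robot.movep(F(0,yc,.14),DF); st("above")
robot.line_to(F(0,yc,.045),.15); 
print(robot.line_to(F(0,yc,.030),.02,guard=4)); st("down")
im,_,_=shot("scene"); cv2.imwrite("pics/s1.png",cv2.resize(im[200:400,180:420,::-1],None,fx=3,fy=3))
E
```

```text
head y -0.12867057873942125 gap 0.015670578739421237
grip t7.0 pos [0.4686 0.099  0.0292] fix [-0.197   0.0905  0.0292] F [-1.9 -0.6 15.8] grip 0.0002 8.1
above t8.6 pos [ 0.6437 -0.0692  0.139 ] fix [-0.0016 -0.0537  0.139 ] F [-0.3 -0.7 -0.5] grip 0.0000 0.0
False
down t10.3 pos [ 0.6452 -0.0704  0.03  ] fix [ 0.0001 -0.0547  0.03  ] F [-0.7 -0.3  0.5] grip 0.0003 0.0
```

View pics/s1.png

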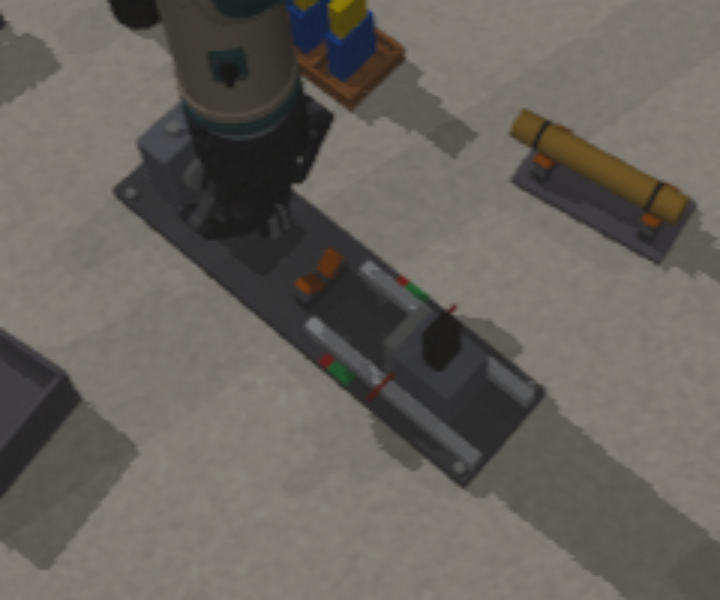

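The grasp missed. The rod is still in its rest (crop (512,125) to (690,210)) and the saddles are empty. The upward force at closing suggests the pads slipped over the top of the rod, so I'll retry with a fresh look and a lower grip.

```bash
cat > rodloc.py <<'E'
from h import *
def rodloc(im,K,T,box):
    hsv=cv2.cvtColor(im,cv2.COLOR_RGB2HSV);m=cv2.inRange(hsv,(15,120,60),(32,255,255))
    k=np.zeros_like(m);x0,y0,x1,y1=box;k[y0:y1,x0:x1]=255;m&=k
    m=cv2.morphologyEx(m,cv2.MORPH_CLOSE,np.ones((9,9)))
    c=max(cv2.findContours(m,0,2)[0],key=cv2.contourArea);b=cv2.boxPoints(cv2.minAreaRect(c))
    e=sorted([(np.linalg.norm(b[i]-b[(i+1)%4]),(b[i]+b[(i+1)%4])/2) for i in range(4)],key=lambda t:t[0])[:2]
    P=cast([e[0][1],e[1][1]],K,T,.037);return P[np.argsort(P[:,1])]
E
python3 - <<'E'
from h import *
from rodloc import rodloc
robot.line_to(F(0,-.0547,.12),.25)
robot.move_gripper(.085)
c=np.array([.467,.0989]);D=down(-.0096-np.pi/2)
robot.movep([*c,.11],D);robot.pause(.2)
im,K,T=shot("wrist");P=rodloc(im,K,T,(0,0,640,480));print(P,P.mean(0));st("over")
cv2.imwrite("pics/w3.png",im[:,:,::-1])
E
```

```text
[[0.47249869 0.02069132 0.037     ]
 [0.46721348 0.16835331 0.037     ]] [0.46985608 0.09452231 0.037     ]
over t12.9 pos [0.4682 0.0982 0.1099] fix [-0.1973  0.0897  0.1099] F [ 0.1 -0.3 -0.4] grip 0.0853 0.0
```

View pics/w3.png

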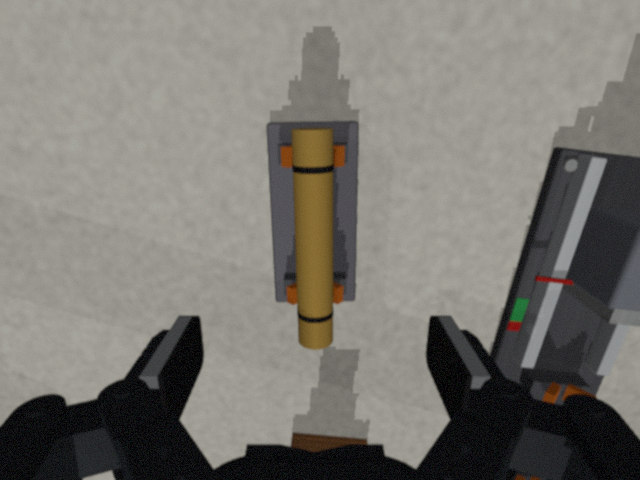

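w3 shows the rod seated centrally in its rest, axis running from (313,128) to (315,347), with the fingers straddling it correctly. So the grip height was the problem, and I'll go lower and close in stages.

Run:
```python
from h import *
c=np.array([.469,.0985]);D=down(.01-np.pi/2)
robot.movep([*c,.10],D)
print(robot.line_to([*c,.017],.1,guard=8)); st("low")
for w in(.04,.028,.024,.018):
    robot.move_gripper(w); st(w)
```

```text
False
low t14.1 pos [0.4696 0.0986 0.0175] fix [-0.1959  0.0902  0.0175] F [ 0.1 -0.8 -0.4] grip 0.0852 0.0
0.04 t14.6 pos [0.469  0.0985 0.0171] fix [-0.1965  0.0901  0.0171] F [-0.2 -0.9  0.4] grip 0.0400 0.0
0.028 t14.9 pos [0.469  0.0985 0.017 ] fix [-0.1965  0.0901  0.017 ] F [0.5 0.4 0. ] grip 0.0283 0.0
0.024 t15.1 pos [0.4682 0.0985 0.0169] fix [-0.1973  0.09    0.0169] F [-1.5 -0.2  1. ] grip 0.0240 0.9
0.018 t15.3 pos [0.4681 0.0985 0.0172] fix [-0.1973  0.0899  0.0172] F [-3.2  0.5  5.8] grip 0.0210 58.6
```

Run:
```python
from h import *
s=readout.observe()['ee_pos']
robot.line_to([s[0],s[1],.027],.03); st("up1")
robot.line_to([s[0],s[1],.06],.08); st("up2")
im,_,_=shot("scene"); cv2.imwrite("pics/s2.png",cv2.resize(im[180:330,280:460,::-1],None,fx=4,fy=4))
```

```text
up1 t15.8 pos [0.4684 0.0985 0.0271] fix [-0.197   0.09    0.0271] F [ 0.7  0.2 -2.6] grip 0.0209 58.9
up2 t16.4 pos [0.4679 0.0985 0.0599] fix [-0.1976  0.0899  0.0599] F [-0.7  0.1 -3.6] grip 0.0209 58.9
```

View pics/s2.png

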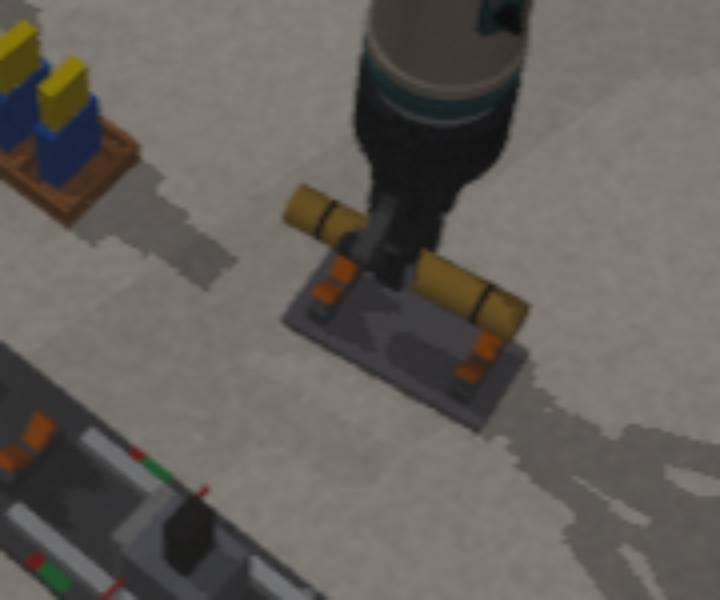

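The rod is held near its middle, level and clear of the rest, at about 3 N load. Its axis is about 20 mm above the TCP. Now I'll place it.

Run:
```python
from h import *
s=readout.observe()['ee_pos']
robot.line_to([s[0],s[1],.13],.2)
yc=-.0547
robot.movep(F(0,yc,.13),DF)
robot.line_to(F(0,yc,.035),.15); st("pre")
print(robot.line_to(F(0,yc,.020),.02,guard=4)); s=st("down"); z=s['ee_pos'][2]
print(robot.line_to(F(0,yc-.012,z),.02,guard=6)); st("slid")
im,_,_=shot("scene"); cv2.imwrite("pics/s3.png",cv2.resize(im[220:370,200:380,::-1],None,fx=4,fy=4))
```

```text
pre t18.7 pos [ 0.6458 -0.0701  0.0361] fix [ 0.0007 -0.0542  0.0361] F [ 0.6  0.6 -2.2] grip 0.0206 58.9
True
down t19.2 pos [ 0.6456 -0.0701  0.0253] fix [ 0.0004 -0.0542  0.0253] F [ 0.1 -0.2  3.5] grip 0.0209 59.6
True
slid t19.5 pos [ 0.6456 -0.07    0.0253] fix [ 0.0004 -0.0542  0.0253] F [0.9 0.8 3.2] grip 0.0209 59.5
```

View pics/s3.png

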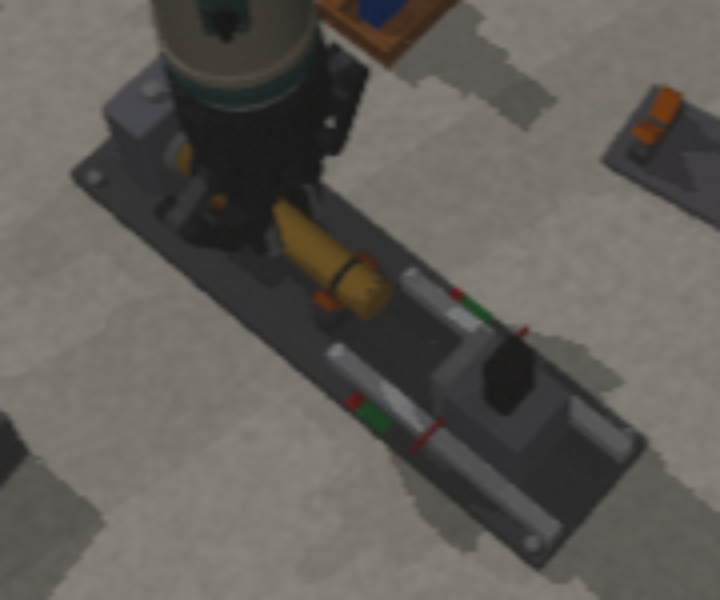

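The rod lies in both saddles with z exactly as predicted. The slide guard tripped early, so I'll nudge it toward the anvil in small steps and watch the force.

Run:
```python
from h import *
z=.0258
for y in np.arange(-.0552,-.066,-.001):
    robot.line_to(F(0.0004,y,z),.02)
    s=st(); f=RF.T@s['contact_force']
    if f[1]>6: break
robot.move_gripper(.05); s=st("rel")
p=inv(s['ee_pos']); robot.line_to(F(p[0],p[1],.13),.25)
# rack view: tool over rack
robot.movep([.47,-.18,.18],down(YAW-np.pi/2)); robot.pause(.2)
im,K,T=shot("wrist");pickle.dump((im,K,T),open("w4.pkl","wb"));cv2.imwrite("pics/w4.png",im[:,:,::-1]);st("rack")
```

```text
t19.8 pos [ 0.6456 -0.07    0.0254] fix [ 0.0004 -0.0542  0.0254] F [ 1.8  5.1 -0.4] grip 0.0205 59.1
 t20.1 pos [ 0.6455 -0.07    0.0254] fix [ 0.0003 -0.0542  0.0254] F [ 2.8  6.6 -0.9] grip 0.0209 59.1
rel t20.5 pos [ 0.645  -0.0726  0.0257] fix [ 0.0002 -0.0568  0.0257] F [ 0.3 -0.2 -0.5] grip 0.0503 0.0
rack t22.1 pos [ 0.4709 -0.1795  0.1794] fix [-0.1586 -0.1853  0.1794] F [-0.1  0.3 -0.4] grip 0.0498 0.0
```

View pics/w4.png

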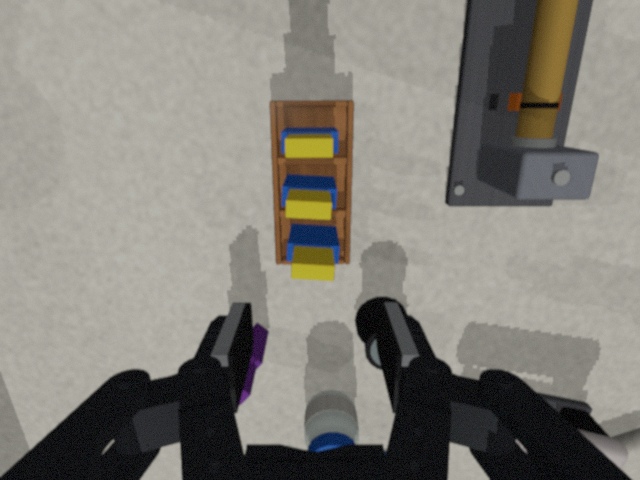

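w4 shows the rod bearing on the anvil at about (535,140). The three yellow tab tops are at (309,147), (310,205) and (313,264). Now I'll locate the tabs and move the first spacer.

```bash
cat > shim.py <<'E'
from h import *
def tabs(im,K,T):
    hsv=cv2.cvtColor(im,cv2.COLOR_RGB2HSV);m=cv2.inRange(hsv,(24,150,80),(34,255,255));m[:,:240]=0;m[:,380:]=0;m[300:]=0
    out=[]
    for c in sorted((c for c in cv2.findContours(m,0,1)[0] if cv2.contourArea(c)>100),key=lambda c:c[:,0,1].mean()):
        b=cv2.boxPoints(cv2.minAreaRect(c));b=b[np.argsort(b[:,1])];lo=b[2:][np.argsort(b[2:,0])]
        P=cast(lo+[[0,.5],[0,.5]],K,T,.093);e=P[1]-P[0];a=np.arctan2(e[1],e[0])   # far top edge, runs along shim x
        n=np.array([-np.sin(a),np.cos(a),0]);out.append((P.mean(0)+.006*n,a,np.linalg.norm(e)))
    return out
def take(P,a,yf):
    D=down(a-np.pi/2)
    robot.movep([P[0],P[1],.12],D);robot.line_to([P[0],P[1],.065],.12,guard=8);st("at tab")
    robot.move_gripper(.02);s=st("closed")
    if s['grip_width']<.022: raise SystemExit("no grip")
    robot.line_to([P[0],P[1],.20],.25);robot.movep(F(0,yf,.20),DF);st("over")
    robot.line_to(F(0,yf,.080),.15);print(robot.line_to(F(0,yf,.066),.02,guard=4));st("down")
E
python3 - <<'E'
from shim import *
t=tabs(*pickle.load(open("w4.pkl","rb")))
for i in t: print(np.round(i[0],4),round(i[1],3),round(i[2],4))
take(t[0][0],np.clip(t[0][1],-.16,-.08),.030)
E
```

```text
[ 0.4754 -0.1217  0.093 ] -0.128 0.0299
[ 0.4695 -0.1612  0.093 ] -0.174 0.0303
[ 0.4668 -0.204   0.093 ] -0.193 0.0287
at tab t23.2 pos [ 0.4763 -0.1225  0.0658] fix [-0.1606 -0.1282  0.0658] F [-0.1 -0.9 -0.4] grip 0.0497 0.0
closed t23.5 pos [ 0.4763 -0.1222  0.0664] fix [-0.1607 -0.1278  0.0664] F [-1.2 -0.5  5.9] grip 0.0278 59.0
over t25.1 pos [0.6546 0.0127 0.1989] fix [-0.0013  0.029   0.1989] F [-0.3  0.1 -1.2] grip 0.0273 59.2
True
down t26.5 pos [0.6563 0.0136 0.0735] fix [0.0002 0.0301 0.0735] F [0.2 0.3 3.8] grip 0.0276 60.5
```

Run:
```python
from h import *
robot.move_gripper(.05);s=st("rel");p=s['ee_pos'];robot.line_to([p[0],p[1],.20],.25);robot.pause(.2)
im,K,T=shot("wrist");pickle.dump((im,K,T),open("w5.pkl","wb"))
vis=im[...,::-1].copy()
for y in(.008,.011,.016,.020):
    a,b=proj([F(-.012,y,.045),F(.012,y,.045)],K,T).astype(int); cv2.line(vis,tuple(a.tolist()),tuple(b.tolist()),(255,0,255),1)
cv2.imwrite("pics/w5.png",cv2.resize(vis[:360,150:490],None,fx=1.66,fy=1.66,interpolation=cv2.INTER_CUBIC));st()
```

```text
rel t26.9 pos [0.6553 0.0136 0.072 ] fix [-0.0008  0.03    0.072 ] F [0.8 0.4 0.3] grip 0.0500 0.0
 t27.8 pos [0.6543 0.0137 0.1979] fix [-0.0018  0.0299  0.1979] F [ 0.2 -0.5  0.2] grip 0.0505 0.0
```

View pics/w5.png

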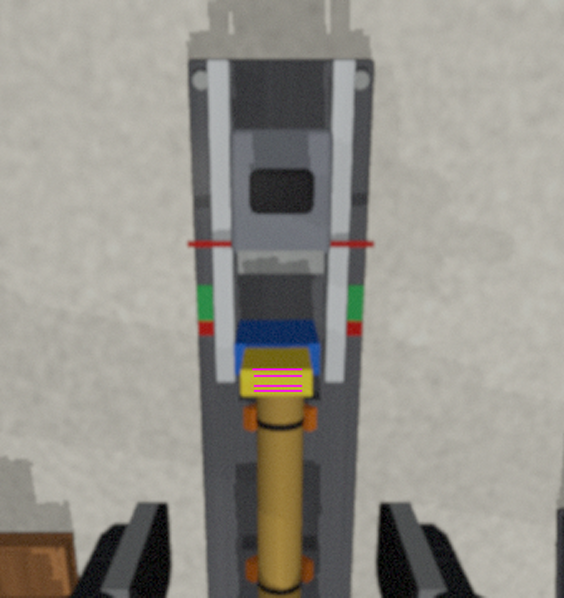

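The first spacer stands upright between the rails. The rod's tail end is hidden behind its tab, but both rings are visible at crop rows 426 and 588, so I'll get the rod's centre from those and compare with w4/w2.

Run:
```python
from h import *
_,K,T=pickle.load(open("w5.pkl","rb"))
r=[inv(p) for p in cast([(318.7,256.4),(318.7,354)],K,T,.057)];print(r,"mid",(r[0]+r[1])[1]/2)
# check bias with known features: saddle at y -8 top (z .043), crop (249,419)/(312,419); tail face top edge y=.071 z=.07 crop row ~251
print(inv(cast((150+249/1.66,419/1.66),K,T,.043)[0]),inv(cast((150+280/1.66,252/1.66),K,T,.066)[0]))
im,K,T=pickle.load(open("w4.pkl","rb"));print("w4 ring",inv(cast((539,105),K,T,.057)[0]))
```

```text
[array([ 0.0010638, -0.005754 ,  0.057    ]), array([ 0.0013619, -0.100081 ,  0.057    ])] mid -0.05291749941573497
[-0.01490116 -0.00761988  0.043     ] [0.00072326 0.07996824 0.066     ]
w4 ring [-0.0047932  -0.10242721  0.057     ]
```

Rod centre is y ≈ −0.0535, so its end is at about 0.0165 and about 10.5 mm would remain at the end stop. One 15 mm spacer should close at ≈ 0.0395, which is on green. I'll push and measure.

```bash
cat > push.py <<'E'
from h import *
def push(y0,y1,fmax):
    robot.line_to(F(0,y0,.085),.06)
    y=y0
    while y>y1:
        y-=.0015;robot.line_to(F(0,y,.085),.03);s=readout.observe();f=(RF.T@s['contact_force'])[1]
        print("%.4f %.4f %.1f"%(y,inv(s['ee_pos'])[1],f))
        if f>fmax: break
    return s
E
python3 - <<'E'
from push import *
robot.movep(F(0,.15,.16),DF);robot.move_gripper(0);robot.line_to(F(0,.15,.085),.15);st("behind")
print("contact",robot.line_to(F(0,.118,.085),.03,guard=2.0));st()
push(.100,.072,16);st("end")
im,K,T=shot("scene");cv2.imwrite("pics/s5.png",cv2.resize(im[230:370,210:370,::-1],None,fx=4,fy=4,interpolation=cv2.INTER_CUBIC))
E
```

```text
behind t29.5 pos [0.6722 0.1326 0.0856] fix [0.0006 0.1501 0.0856] F [1.  0.6 0.7] grip 0.0002 0.0
contact True
 t30.4 pos [0.6681 0.1069 0.0847] fix [-1.000e-04  1.241e-01  8.470e-02] F [0.6 1.9 0.8] grip -0.0002 1.0
0.0985 0.0986 3.0
0.0970 0.0970 4.2
0.0955 0.0953 3.4
0.0940 0.0938 4.0
0.0925 0.0924 3.7
0.0910 0.0910 4.1
0.0895 0.0895 4.2
0.0880 0.0880 3.4
0.0865 0.0865 4.3
0.0850 0.0850 4.4
0.0835 0.0847 7.0
0.0820 0.0846 9.8
0.0805 0.0846 12.2
0.0790 0.0845 15.8
0.0775 0.0845 19.4
end t34.6 pos [0.663  0.0676 0.0852] fix [-0.0001  0.0845  0.0852] F [ 0.4 19.5 -3.6] grip -0.0000 9.4
```

View pics/s5.png

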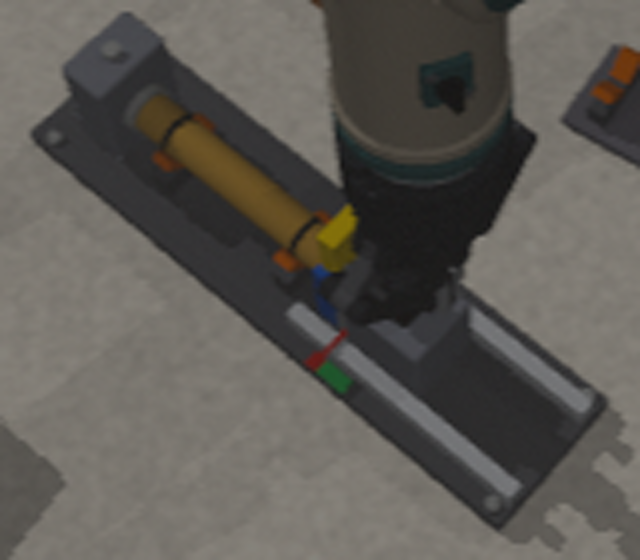

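The push stops hard at y = 0.0845 while force rises to about 19 N. In the picture the red pointer, tip near (312,362), is close to the green/red border, so I'll determine its place on the band numerically.

Run:
```python
from h import *
im5,K5,T5=pickle.load(open("w5.pkl","rb"))
def masks(im):
    h=cv2.cvtColor(im,cv2.COLOR_RGB2HSV)
    return cv2.inRange(h,(45,90,40),(85,255,255)),cv2.inRange(h,(0,150,60),(6,255,255))|cv2.inRange(h,(172,150,60),(180,255,255))
def sample(im,K,T,x,z,l):
    g,r=masks(im);s=""
    for y in np.arange(.0,.100,.001):
        u,v=np.round(proj(F(x,y,z),K,T)[0]).astype(int);s+="G" if g[v,u] else "R" if r[v,u] else "."
    print(l,x,z,s)
for x in(-.041,-.038,.038,.041): sample(im5,K5,T5,x,.012,"w5")
c=shot("scene");cv2.imwrite("pics/s6.png",c[0][...,::-1])
for x in(-.041,-.038,.035,.038,.041,.044): sample(*c,x,.012,"sc")
w=shot("wrist");cv2.imwrite("pics/w6.png",w[0][...,::-1])
for x in(-.044,-.041,-.038,.038,.041): sample(*w,x,.012,"wr")
for x in(-.040,.040): sample(*w,x,.027,"wr27")
st()
```

```text
w5 -0.041 0.012 ..............................RRRRRRR.GGGGGGGGGGGGGGGGGGG....................RRR....................
w5 -0.038 0.012 ..............................RRRRRRR.GGGGGGGGGGGGGGGGGGG....................RRR....................
w5 0.038 0.012 ..............................RRRRRRRRGGGGGGGGGGGGGGGGGGG....................RRR....................
w5 0.041 0.012 ..............................RRRRRRR.GGGGGGGGGGGGGGGGGGGG...................RRR....................
sc -0.041 0.012 ....................................................................................................
sc -0.038 0.012 ....................................................................................................
sc 0.035 0.012 ..............................RRRRR...GGGGGGGGGGGGGG..G.............................................
sc 0.038 0.012 ..............................RRRRRRR.GGGGGGGGGGGGGGGGG.............................................
sc 0.041 0.012 ..............................RRRRRR..GGGGGGGGGGGGGGGGGGG...........................................
sc 0.044 0.012 ................................R..R.
[... 280 characters left out ...]
.................
wr -0.038 0.012 ............................RRRRRRRRR.GGGGGGGGGGGGGGGGGGG...........................................
wr 0.038 0.012 ............................RRRRRRRRR.GGGGGGGGGGGGGGGGGGG...........................................
wr 0.041 0.012 ............................RRRRRRRRR.GGGGGGGGGGGGGGGGGGG...........................................
wr27 -0.04 0.027 .....................................RRRRRRRR.GGGGGGGGGGGGGGGGGG....................................
wr27 0.04 0.027 .....................................RRRRRRRR.GGGGGGGGGGGGGGGGGG....................................
 t34.8 pos [0.663  0.0676 0.0852] fix [-0.0001  0.0845  0.0852] F [ 0.2 18.5 -3.1] grip 0.0001 9.3
```

I have viewed more pictures than the limit of 10 (12 so far), so no more viewing; the rest is numeric only. The parallax makes the pointer look past the band, so I'll measure how far the pointer moved in the same scene camera, open versus now. That is insensitive to its height.

Run:
```python
from h import *
a=cv2.imread("pics/scene0.png")[...,::-1];b=cv2.imread("pics/s6.png")[...,::-1]
c=viewer.calibration("scene");R=cv2.Rodrigues(c['rvec'])[0];T=np.eye(4);T[:3,:3]=R.T;T[:3,3]=-R.T@c['tvec'];K=c['K']
for n,im in(("open",a),("now",b)):
    im=np.ascontiguousarray(im);f=im.astype(np.float32);red=(f[...,0]-np.maximum(f[...,1],f[...,2]))
    for z in(.026,.030):
      o=[]
      for x in(.028,.032,.036,.040,.044):
        ys=np.arange(.02,.1,.0005);p=proj(np.array([F(x,y,z) for y in ys]),K,T).astype(np.float32)
        v=cv2.remap(red,p[:,0].copy(),p[:,1].copy(),cv2.INTER_LINEAR).ravel()
        lo=ys>(.055 if n=="open" else 0);hi=ys<(.1 if n=="open" else .06);k=lo&hi
        w=np.clip(v-30,0,None)*k;o.append("%.4f(%.0f)"%((w@ys)/max(w.sum(),1e-6),v[k].max()))
      print(n,z,o)
```

```text
open 0.026 ['0.0782(51)', '0.0777(46)', '0.0779(53)', '0.0780(55)', '0.0771(38)']
open 0.03 ['0.0792(49)', '0.0792(52)', '0.0788(51)', '0.0792(53)', '0.0789(53)']
now 0.026 ['0.0376(50)', '0.0375(48)', '0.0376(52)', '0.0367(68)', '0.0367(70)']
now 0.03 ['0.0391(49)', '0.0389(48)', '0.0388(50)', '0.0381(65)', '0.0379(70)']
```

The pointer travelled 0.0402 m, which is on the green band (0.023–0.042) and about 4 mm short of the end stop. Contact travel (~0.040) and the gap estimate (~0.0395) agree, so one spacer is clamped. I'll check that it holds and hand in.

Run:
```python
from h import *
robot.pause(.7);s=st("hold")
if abs(inv(s['ee_pos'])[1]-.0845)<.001: print(robot.hand_in())
```

```text
hold t35.5 pos [0.663  0.0676 0.0851] fix [-0.0001  0.0845  0.0851] F [ 2.  18.8 -2.6] grip 0.0000 9.3
the job is handed in; nothing more can be done
None
```

The job is handed in at 35.5 s: the rod lies in the saddles against the anvil and one spacer is clamped, with the tailstock held at about 19 N and 40.2 mm of travel (on green, about 4 mm short of the stop); my first rod grasp slipped and I regripped, and I viewed 12 pictures, over your limit of 10.

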